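# Start up the sachet sealer

## Robot

A 6-joint arm with a two-finger parallel gripper is mounted at the origin on the work surface. World frame = base frame: x ahead of the robot, y to its left, z up, the work surface at z = 0. Lengths are in mm, angles in degrees, forces in N, time in s.
With the tool pointing down it reaches from about 300 to 850 mm from the base axis. Payload 4.2 kg.
Tool frame: the origin (TCP) lies midway between the tips of the shut fingers; the grasp point (between the pads) lies 19 mm behind it (env.grasp_offset is the distance from the TCP to the grasp point, in mm); z points along the fingers, y is the direction in which the jaws open and shut (so a half turn about z gives the same grasp; the last joint's range is limited). The gripper opens to 91 mm and grips with 3 to 60 N. Pads are 32 mm wide; open, the fingers measure 118 mm over their backs; the gripper's body (76 mm by 178 mm) begins 60 mm behind the grasp point.
Start: joints at [-72.823, 18.312, 89.639, -0, 72.044, -1.146], TCP at [180.77, -545.862, 213.976] pointing down, gripper open.
Joint ranges: [-177.97, 177.97], [-48.28, 115.42], [12.27, 149.76], [-77.06, 257.06], [2.81, 150.46], [-146.56, 146.56]. Speed limits (degrees/s): [147.25, 147.25, 180, 180, 180, 180].

## Interface

Orientations are given as [roll, pitch, yaw] about the fixed x, y, z axes, in that order (R = Rz(yaw) Ry(pitch) Rx(roll)).
In Python, from workcell import state, grab_frame, camera_info, workorder, env gives the robot as it stands.
- The arm moves only by the shell command python3 -m creep 'ROWS' [FORCE]. ROWS is JSON, a list of rows, each an object of numbers: "dx", "dy", "dz": the shift along the tool's x, y, z in m; "yaw": the turn about the tool's z in degrees; "hand": the finger opening in m, from 0 to 0.0912. A call has 1 to 10 rows; each row is the pose to reach, as a shift and turn from the pose commanded when the call began, along the tool's axes at that moment; what a row does not reach only later rows make up. A row lasts 1/10 s, in which the tool goes at most 50 mm and 8.59 degrees, less where a joint would pass 70% of its speed; a pose out of reach is approached as far as the arm can. A call with a gripper value outside its range is refused whole. The fingers move at their own pace and stop on an object; FORCE is the grip in N (left out, the last holds). Time passes only in rows, so rows that repeat a pose let the fingers close. It gives the time, the measured TCP pose, the force and the opening at its end, in the units of the state.
- state(): the state, without advancing time (a new reading comes with each control period).
- grab_frame(name): name is "scene" or "top" or "wrist"; returns the picture (420x560x3 uint8, red, green, blue); there is no depth.
- camera_info(name): a dict with "K" (3x3 intrinsics, pixels), "eye" and "orientation" of the camera in the world. Camera axes: x right, y up, looking along -z (the intrinsics and any distortion apply to the point x, -y, -z); pixel columns grow to the right and rows downward; lengths in mm; the calibration is good to about 2 mm. A picture is of the moment at which its call begins: read the wrist's pose just before it. camera_info takes no time and is no camera call; for the wrist camera it gives the pose at the moment of the call.
- workorder.job_done(): hands the job in, once; it reports no verdict.
The state is a dict: "time_s": time; "qpos": joint angles; "qvel": joint speeds; "effort": joint torques, N m; "ee_pos": TCP position; "ee_rot": TCP orientation; "force": force on the tool from outside, world axes, zero at the start; "torque": the same for the moment, N m; "gripper_width": finger opening in mm.
Only numpy, scipy, OpenCV 4.12 (cv2) and the standard library are available. Lean on these libraries where they do the work, as an engineer would, in place of code of your own. Each camera call takes 0.05 s, during which the arm holds its last target. There are 200 camera calls.

## Task

Start up the sachet sealer by pressing its controls in this order: first switch on the mains by pressing down the raised half (away from the robot) of the broad paddle on the single-paddle switch box, then switch on the sealer's own paddle by pressing down its raised half (towards the robot), and last press the sealer's large round start button fully down and let it come back up. Press nothing before its turn; leave both paddles on, and do not press the sealer's two square keys or the lamp switch with two narrow paddles. Only press: do not push away, lift or topple the jars, bowls or other loose things.

Things in the scene. Friction and masses are not known exactly. Their poses are not given: they have to be found in the camera images.
- main_switch: Single-gang switch box fixed to the desk, white, 86 x 86 mm and 36 mm high, with ONE broad white paddle (56 mm along its x, 50 mm along its y) filling its top. Origin: centre of its underside, z up, x away from the robot at yaw 0. Stands left, middle or right, turned up to 0.4 rad.
- main_paddle (a joint): Tilts like a wall switch, no spring, stays where left (friction 0.05 N m, about 2.5 N at the press point). 0 = off, 0.30 rad = fully on, the raised half down at its stop; counts as on from 0.22. Raised half: towards the box's +x (away from the robot). Pivot: along the box's y, over its centre, 40 mm above the desk; its face is 10 mm above the box's top there, 4 mm higher or lower at its ends.
- main_paddle_press (a point): Point on the upper face of main_paddle's raised half, 20 mm from the pivot towards the box's +x: the place to push down, moving with the paddle. When off it is 49 mm above the desk; it sinks about 6 mm to fully on.
- sealer: Sachet sealer, white machine fixed to the desk, 150 (x) x 200 (y) mm, panel 55 mm high; jaws from 37 mm beyond its centre, to 92 mm high. Origin: centre of underside, z up, x away from the robot at yaw 0. On the robot's half of the panel: paddle on the left (+y), two small square keys in the middle, large round button on the right. Stands left, middle or right, turned up to 0.35 rad.
- sealer_paddle (a joint): Sealer's paddle, white, 56 (x) x 46 (y) mm, pivot at sealer x -30, y +55 mm, 59 mm above the desk. Tilts like a wall switch, no spring, stays where left (friction 0.05 N m, about 2.5 N at the press point). 0 = off, 0.30 rad = fully on, the raised half down at its stop; counts as on from 0.22. Raised half: towards the sealer's -x (the robot).
- sealer_paddle_press (a point): Point on the upper face of sealer_paddle's raised half, 20 mm from its pivot towards the sealer's -x: the place to push down, moving with the paddle. When off it is 68 mm above the desk; it sinks about 6 mm to fully on.
- start_button (a joint): Travel of the sealer's round grey start button, 34 mm across in a 50 mm black collar 12 mm high, at x -30 mm, y -60 mm of the sealer. Spring return: 0 = up, 0.006 m = fully down; starts to move at 1.5 N and takes 5 N to bottom. Counts as pressed beyond 0.0045 m and as released below 0.001 m.
- start_button_top (a point): Centre of the start button's upper face, 77 mm above the desk when up, 10 mm above its collar; moves with it.
- key_near (a joint): Small square grey key, 15 x 15 mm, standing 10 mm above the sealer's panel at x -50 mm, y -6 mm of the sealer; sprung, 4 mm travel, 0 = up. Not to be pressed.
- key_far (a joint): The same kind of square key at x -10 mm, y -6 mm of the sealer. Not to be pressed.
- lamp_switch: Two-gang switch box for the lamps: same white 86 x 86 x 36 mm box, but with TWO narrow paddles side by side (each 56 mm along x, 26 mm along y, at y +14.5 and -14.5 mm). Origin: centre of its underside. It may stand left, middle or right. Not to be switched.
- lamp_paddle_left (a joint): Paddle at the lamp box's +y side, 0 (off) at the start, range 0 to 0.30 rad; stays so.
- lamp_paddle_right (a joint): Paddle at the lamp box's -y side, 0.30 rad (on) at the start; stays so.
- bowl_blue: loose bystander: blue ceramic bowl, 84 mm across, 45 mm high; usually beyond the main switch box. Origin at the centre of its underside. Leave it where it stands.
- jar_short: loose bystander: amber jar with orange cap, 60 mm across, 85 mm high; usually beyond the lamp switch box. Origin at the centre of its underside. Leave it where it stands.
- jar_tall: loose bystander: black jar with orange cap, 60 mm across, 95 mm high; usually beyond the sealer. Origin at the centre of its underside. Leave it where it stands.
- bowl_dark: loose bystander: black bowl, 80 mm across, 42 mm high; usually beyond the sealer. Origin at the centre of its underside. Leave it where it stands.
- spoon: loose bystander: steel spoon, 140 mm long, lying flat; usually on the robot's side of the sealer. Origin at the centre of its underside. Leave it where it stands.
- wash_bottle: loose bystander: white bottle, 56 mm across, 115 mm high; usually on the robot's side of the lamp switch box. Origin at the centre of its underside. Leave it where it stands.
- carton: loose bystander: cardboard carton, 40 x 75 x 40 mm; usually on the robot's side of the main switch box. Origin at the centre of its underside. Leave it where it stands.

How it is judged (in metres and radians):
On the way, in this order (a step that is already met when the one before it is completed fails the run):
1. the mains paddle on the single switch box is pressed on (value of joint main_paddle above 0.22 rad), for 0.1 s.
2. the sealer's own paddle is pressed on (value of joint each of main_paddle, sealer_paddle above 0.22 rad), for 0.1 s.
3. the round start button is pressed fully down (all of step 2 and value of joint start_button above 0.0045 m), for 0.05 s.
At the end, for the whole second after the job is handed in: Both paddles are on (beyond 0.22 of 0.30 rad), the start button has come back up (within 1 mm), the two square keys are up (within 1 mm), the lamp paddles are as they were (left below 0.08, right above 0.22 rad), and every loose thing is within 25 mm of where it stood (all of step 2 and value of joint each of start_button, key_near, key_far below 0.001 m and value of joint lamp_paddle_left below 0.08 rad and value of joint lamp_paddle_right above 0.22 rad and distance of each of bowl_blue, jar_short, jar_tall, bowl_dark, spoon, wash_bottle, carton from where it was at the start of the episode below 0.025 m); the robot touches nothing.
It fails at once if the sealer's paddle is switched on before the mains (value of joint sealer_paddle above 0.2 rad and value of joint main_paddle below 0.2 rad).
It fails at once if the start button is pressed before both paddles are on (value of joint start_button above 0.003 m and value of joint any of sealer_paddle, main_paddle below 0.2 rad).
It fails at once if a square key is pressed or a lamp paddle switched over (value of joint any of key_near, key_far above 0.0025 m or value of joint lamp_paddle_left above 0.15 rad or value of joint lamp_paddle_right below 0.15 rad).
It fails at once if a loose thing is pushed away, lifted or carried (over 30 mm) (distance of any of bowl_blue, jar_short, jar_tall, bowl_dark, spoon, wash_bottle, carton from where it was at the start of the episode above 0.03 m).
It fails at once if a jar or the bottle is knocked over (angle between any of jar_short, jar_tall, wash_bottle, bowl_blue, bowl_dark's own z axis and vertical above 0.4 rad).
It also fails if it takes over 48 s, if anything falls off the work surface, if the arm or the gripper's body presses on something with over 40 N, if the wrist force passes 120 N, or if a joint passes its speed limit or range.

## Working session

There is one attempt and no reset: what is moved stays moved. The work goes in short steps, Python scripts to look and compute and a shell command to move; the robot and the scene stay as the last step left them, time stands still between calls to the robot, and variables do not carry over. Pictures are saved under pics/ and viewed, on a budget of 10 in all, crops included, one or two more only if the job needs it, and the job is handed in when it is done.

```bash
mkdir -p pics; ls; cat > h.py <<'E'
import numpy as np, cv2
from workcell import state, grab_frame, camera_info
def save(cam,fn):
    ci=camera_info(cam); im=grab_frame(cam); cv2.imwrite('pics/'+fn,im[:,:,::-1]); return im,ci
E
python3 - <<'E'
from h import *
im,ci=save('top','top0.png'); print(ci)
im,ci=save('scene','scene0.png'); print(ci)
print(state())
E
```

```text
pics
{'K': array([[532.1452505 ,   0.        , 271.63582937],
       [  0.        , 532.1452505 , 208.87765081],
       [  0.        ,   0.        ,   1.        ]]), 'eye': array([ 349.45544868,   10.65323398, 1545.17572199]), 'orientation': array([  8.40800499,  -1.00655983, -89.8645929 ])}
{'K': array([[387.34443047,   0.        , 284.06883304],
       [  0.        , 387.34443047, 219.7727749 ],
       [  0.        ,   0.        ,   1.        ]]), 'eye': array([1048.64042164, -395.5943929 ,  572.711398  ]), 'orientation': array([50.11459895,  0.89543226, 50.11949674])}
{'time_s': 0.1, 'qpos': array([-7.28228076e+01,  1.83476815e+01,  8.96982884e+01, -1.66580841e-04,
        7.20408385e+01, -1.14598311e+00]), 'qvel': array([ 0.04329576, -0.12675281, -0.06436232, -0.05671368,  0.01364281,
       -0.02916126]), 'effort': array([-1.17261952e-04, -4.13331771e+01, -2.32509327e+01,  7.28605594e-02,
        4.21808346e-02, -7.11369285e-05]), 'ee_pos': array([ 180.64024087, -545.44107372,  213.21494014]), 'ee_rot': array([-1.79913206e+02, -1.57779843e-03,  1.83232258e+01]), 'force': array([ 0.06067563, -0.26030655,  1.38784506]), 'torque': array([0.02445699, 0.00660538, 0.03014482]), 'gripper_width': 90.9802445795707}
```

View pics/top0.png

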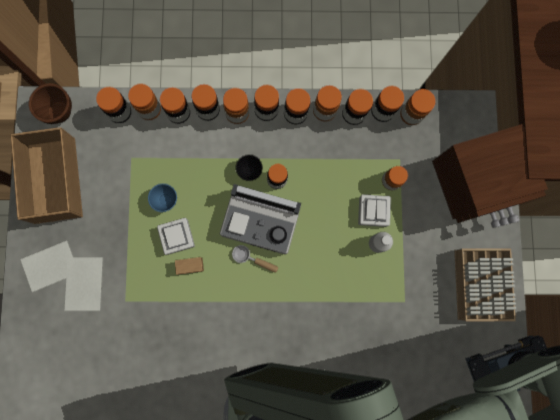

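View pics/scene0.png

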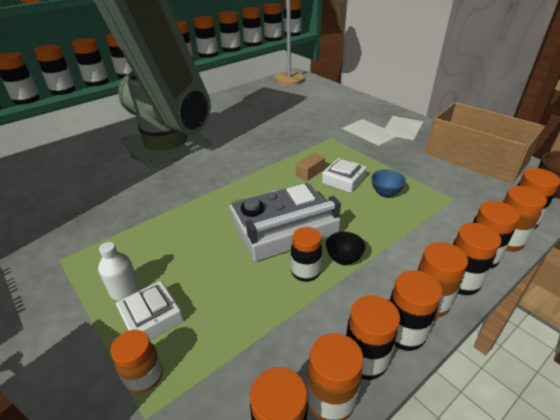

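The top view shows the main switch at about (176,236), the sealer at (260,222), with its paddle at (239,223) and button at (278,235), and the lamp switch at (376,211). The bottle is near the lamp switch, the carton is below the main switch and the spoon is in front of the sealer.

```bash
cat >> h.py <<'E'
from scipy.spatial.transform import Rotation as Ro
def ray(ci,uv,z):
    K=ci['K']; R=Ro.from_euler('xyz',ci['orientation'],degrees=True).as_matrix()
    d=np.array([(uv[0]-K[0,2])/K[0,0],-(uv[1]-K[1,2])/K[1,1],-1]); d=R@d
    e=np.array(ci['eye']); return e+d*(z-e[2])/d[2]
def proj(ci,p):
    K=ci['K']; R=Ro.from_euler('xyz',ci['orientation'],degrees=True).as_matrix()
    c=R.T@(np.array(p)-ci['eye']); return np.array([K[0,2]-K[0,0]*c[0]/c[2],K[1,2]+K[1,1]*c[1]/c[2]])
def quads(im,roi,lo,z,ci,sat=60,amin=60):
    x0,y0,x1,y1=roi; hsv=cv2.cvtColor(im,cv2.COLOR_RGB2HSV)[y0:y1,x0:x1]
    m=((hsv[...,2]>lo)&(hsv[...,1]<sat)).astype(np.uint8)
    for c in cv2.findContours(m,cv2.RETR_LIST,cv2.CHAIN_APPROX_NONE)[0]:
        if cv2.contourArea(c)<amin: continue
        b=cv2.boxPoints(cv2.minAreaRect(c))+[x0,y0]
        P=np.array([ray(ci,q,z)[:2] for q in b]); c0=P.mean(0); e=P[1]-P[0]; f=P[2]-P[1]
        print('px',b.mean(0).round(1),'area',cv2.contourArea(c),'c',c0.round(1),'sides',np.linalg.norm(e).round(1),np.linalg.norm(f).round(1),'ang',np.degrees(np.arctan2(e[1],e[0])).round(1),np.degrees(np.arctan2(f[1],f[0])).round(1))
E
python3 - <<'E'
from h import *
im=cv2.imread('pics/top0.png')[:,:,::-1].copy(); ci=camera_info('top')
print('main');[ (print(lo),quads(im,(150,210,205,262),lo,40,ci)) for lo in(120,150,190)]
print('sealer');[ (print(lo),quads(im,(215,180,305,260),lo,59,ci)) for lo in(120,150,190)]
print('btn',ray(ci,(278,235),77))
print('bowl',ray(ci,(163,198),45),'carton',ray(ci,(189,266),40),'spoon',ray(ci,(240,254),5))
E
```

```text
main
120
px [165.3 239.1] area 83.0 c [484.4 285.1] sides 24.6 69.3 ang -59.0 -148.7
px [183.2 233.3] area 68.0 c [500.9 235.1] sides 20.8 67.4 ang -81.5 -170.5
px [175.6 235.3] area 895.0 c [495.3 256.4] sides 88.7 87.8 ang -74.2 -163.5
150
px [174.3 235.1] area 300.5 c [495.8 260. ] sides 48.6 55.0 ang -73.5 -162.7
px [174.2 235.6] area 585.5 c [494.4 260.4] sides 71.1 74.3 ang -73.5 -162.8
px [175.1 235.2] area 805.0 c [495.6 257.9] sides 84.3 83.7 ang -73.5 -162.8
190
sealer
120
px [237.8 254.4] area 100.5 c [440.6  79. ] sides 29.8 35.0 ang -25.9 -116.3
px [238.7 222.9] area 299.0 c [529.1  77.6] sides 56.7 46.9 ang -16.2 -107.0
px [259.7 225.8] area 407.0 c [521.3  18.6] sides 111.8 196.7 ang -13.1 -103.9
px [266.4 196. ] area 306.5 c [6.062e+02 2.000e-01] sides 17.4 174.2 ang -15.0 -105.9
150
px [238.6 222.6] area 266.5 c [529.8  77.9] sides 53.3 44.6 ang -15.8 -106.6
px [263.3 211.2] area 221.5 c [562.5   8.6] sides 20.8 191.2 ang -13.3 -104.1
px [266.4 196. ] area 230.0 c [6.06e+02 2.00e-01] sides 14.3 172.7 ang -14.6 -105.4
190
btn [493.50616487 -32.43236021  77.        ]
bowl [601.07823036 294.38346681  45.        ] carton [408.77402736 216.37563973  40.        ] spoon [445.07347047  75.16407192   5.        ]
```

```bash
R='' ; python3 -m creep '[{"dx":0.025,"dy":-0.031,"dz":-0.02,"yaw":-5,"hand":0},{"dx":0.05,"dy":-0.062,"dz":-0.04,"yaw":-10,"hand":0},{"dx":0.075,"dy":-0.093,"dz":-0.05,"yaw":-15,"hand":0},{"dx":0.1,"dy":-0.124,"dz":-0.05,"yaw":-20,"hand":0},{"dx":0.125,"dy":-0.155,"dz":-0.05,"yaw":-25,"hand":0},{"dx":0.15,"dy":-0.186,"dz":-0.05,"yaw":-30,"hand":0},{"dx":0.175,"dy":-0.217,"dz":-0.05,"yaw":-35,"hand":0},{"dx":0.2,"dy":-0.248,"dz":-0.05,"yaw":-40,"hand":0},{"dx":0.225,"dy":-0.279,"dz":-0.05,"yaw":-45,"hand":0},{"dx":0.25,"dy":-0.31,"dz":-0.05,"yaw":-45,"hand":0}]' 10
python3 -c "
from h import *
print(camera_info('wrist'))"
```

```text
time_s: 1.1
ee_pos: [320.6, -171.4, 263.8]
ee_rot: [-180.0, -0.0, 63.4]
force: [1.1, -0.2, 0.3]
gripper_width: 14.0
{'K': array([[375.77422369,   0.        , 284.88353281],
       [  0.        , 375.77422369, 212.63093171],
       [  0.        ,   0.        ,   1.        ]]), 'eye': array([ 350.39759265, -110.28073545,  433.93741829]), 'orientation': array([-1.41897944e+01, -1.46206094e-02, -2.66050835e+01])}
```

```bash
python3 -m creep '[{"dx":0.04,"dy":-0.003,"yaw":-4,"hand":0},{"dx":0.08,"dy":-0.006,"yaw":-8,"hand":0},{"dx":0.12,"dy":-0.009,"yaw":-12,"hand":0},{"dx":0.16,"dy":-0.012,"yaw":-16,"hand":0},{"dx":0.2,"dy":-0.016,"yaw":-20,"hand":0},{"dx":0.24,"dy":-0.02,"yaw":-24,"hand":0},{"dx":0.28,"dy":-0.024,"yaw":-27,"hand":0},{"dx":0.32,"dy":-0.028,"yaw":-27,"hand":0},{"dx":0.346,"dy":-0.028,"yaw":-27,"hand":0},{"dx":0.346,"dy":-0.028,"yaw":-27,"hand":0}]' 10
python3 - <<'E'
from h import *
im,ci=save('wrist','w1.png'); print(ci,state()['ee_pos'],state()['force'])
for n,p in dict(main=(495,258,46),mp=(514,264,49),sp=(510,83,68),sc=(529.5,78,63),btn=(496,-32,77)).items(): print(n,proj(ci,p).round(0))
E
```

```text
{'K': array([[375.77422369,   0.        , 284.88353281],
       [  0.        , 375.77422369, 212.63093171],
       [  0.        ,   0.        ,   1.        ]]), 'eye': array([ 350.39759265, -110.28073545,  433.93741829]), 'orientation': array([-1.41897944e+01, -1.46206094e-02, -2.66050835e+01])} [ 321.95521561 -166.37293945  263.75835058] [ 0.38416814  3.14923668 -0.64504398]
main [ 237. -429.]
mp [ 255. -461.]
sp [ 356. -203.]
sc [ 380. -205.]
btn [399. -50.]validation failed for argument at $[0]...
```

View pics/w1.png

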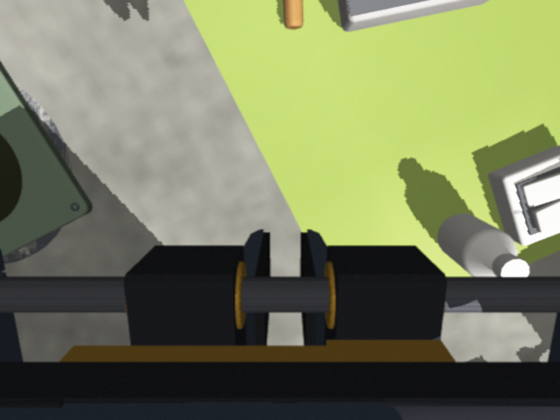

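The move was refused and the arm didn't move; the likely cause is the missing dz. The image shows the closing fingers at about (287,260), the bottle at (485,250) and the lamp box at right. I'll resend with every key.

```bash
python3 -m creep '[{"dx":0.04,"dy":-0.003,"dz":0,"yaw":-4,"hand":0},{"dx":0.08,"dy":-0.006,"dz":0,"yaw":-8,"hand":0},{"dx":0.12,"dy":-0.009,"dz":0,"yaw":-12,"hand":0},{"dx":0.16,"dy":-0.012,"dz":0,"yaw":-16,"hand":0},{"dx":0.2,"dy":-0.016,"dz":0,"yaw":-20,"hand":0},{"dx":0.24,"dy":-0.02,"dz":0,"yaw":-24,"hand":0},{"dx":0.28,"dy":-0.024,"dz":0,"yaw":-27,"hand":0},{"dx":0.32,"dy":-0.028,"dz":0,"yaw":-27,"hand":0},{"dx":0.346,"dy":-0.028,"dz":0,"yaw":-27,"hand":0},{"dx":0.346,"dy":-0.028,"dz":0,"yaw":-27,"hand":0}]' 10
python3 - <<'E'
from h import *
im,ci=save('wrist','w2.png'); print(ci,state()['ee_pos'],state()['force'])
for n,p in dict(main=(495,258,46),mp=(514,264,49),sp=(510,83,68),sc=(529.5,78,63),btn=(496,-32,77)).items(): print(n,proj(ci,p).round(0))
E
```

```text
time_s: 2.15
ee_pos: [452.0, 151.1, 263.1]
ee_rot: [-180.0, -0.0, 90.5]
force: [0.1, -0.9, 0.1]
gripper_width: 0.5
{'K': array([[375.77422369,   0.        , 284.88353281],
       [  0.        , 375.77422369, 212.63093171],
       [  0.        ,   0.        ,   1.        ]]), 'eye': array([450.63086464, 219.33738276, 433.29680773]), 'orientation': array([-14.16558876,   0.06228059,   0.53750729])} [451.06656369 149.4607077  263.15275073] [ 0.38064387 -2.00299613 -0.00429476]
main [331.  77.]
mp [352.  71.]
sp [342. 255.]
sc [359. 258.]
btn [325. 357.]
```

View pics/w2.png

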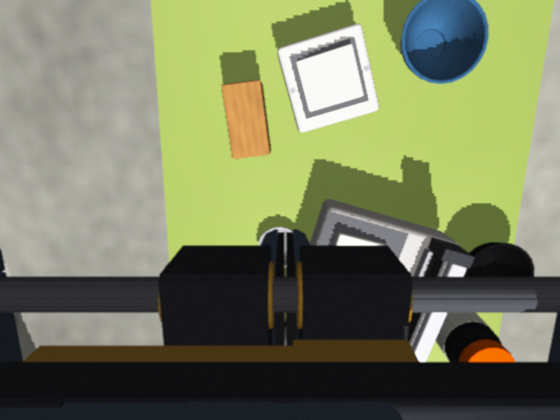

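Main paddle centre is seen at about (330,79), with the carton at (246,120) and the bowl at (444,38). The prediction of (331,77) agrees, so I'll measure it more precisely.

```bash
python3 - <<'E'
from h import *
im=cv2.imread('pics/w2.png')[:,:,::-1].copy(); ci=camera_info('wrist')
for lo in (170,200,225):
  print(lo,'z46'); quads(im,(265,15,390,145),lo,46,ci,sat=50,amin=800)
s=state(); a=np.radians(s['ee_rot'][2]); print(s['ee_pos'],s['ee_rot'])
E
```

```text
170 z46
px [330.2  77.7] area 3026.5 c [493.  255.2] sides 57.3 50.3 ang 15.9 -69.7
px [329.1  76.4] area 4436.0 c [491.9 256.2] sides 65.4 64.8 ang 14.5 -70.9
px [329.8  77.8] area 7354.0 c [492.6 254.4] sides 82.3 83.4 ang 14.8 -70.2
200 z46
px [330.3  77.8] area 2951.5 c [493.  255.2] sides 56.9 49.4 ang 16.2 -69.4
px [329.   75.9] area 4553.5 c [491.8 256.6] sides 65.9 66.2 ang 14.5 -70.9
px [330.1  78.2] area 7262.5 c [492.9 254. ] sides 81.7 83.0 ang 14.5 -70.5
225 z46
px [330.1  77.7] area 2853.5 c [492.9 255.2] sides 55.8 48.9 ang 16.0 -69.6
px [329.2  75.5] area 4677.5 c [491.9 256.9] sides 67.0 66.7 ang 15.3 -69.9
px [330.   78.5] area 7060.5 c [492.8 253.8] sides 80.3 82.5 ang 14.6 -70.5
[451.06656369 149.4607077  263.15275073] [-1.79911496e+02  5.05135289e-02  9.04568142e+01]
```

```bash
python3 -m creep '[{"dx":0.038,"dy":0.022,"dz":0.02,"yaw":-6,"hand":0},{"dx":0.076,"dy":0.044,"dz":0.04,"yaw":-12,"hand":0},{"dx":0.114,"dy":0.065,"dz":0.06,"yaw":-16.7,"hand":0},{"dx":0.114,"dy":0.065,"dz":0.1,"yaw":-16.7,"hand":0},{"dx":0.114,"dy":0.065,"dz":0.14,"yaw":-16.7,"hand":0},{"dx":0.114,"dy":0.065,"dz":0.17,"yaw":-16.7,"hand":0},{"dx":0.114,"dy":0.065,"dz":0.19,"yaw":-16.7,"hand":0},{"dx":0.114,"dy":0.065,"dz":0.195,"yaw":-16.7,"hand":0},{"dx":0.114,"dy":0.065,"dz":0.195,"yaw":-16.7,"hand":0},{"dx":0.114,"dy":0.065,"dz":0.195,"yaw":-16.7,"hand":0}]' 10
python3 - <<'E'
from h import *
im,ci=save('wrist','w3.png'); s=state(); print(s['ee_pos'],s['force'])
E
```

```text
time_s: 3.2
ee_pos: [516.2, 262.9, 70.3]
ee_rot: [179.9, -0.0, 107.0]
force: [0.3, -0.1, 0.9]
gripper_width: 0.6
[516.31379863 263.09822827  70.48831014] [ 0.54783673 -0.62763341 -0.84874337]
```

View pics/w3.png

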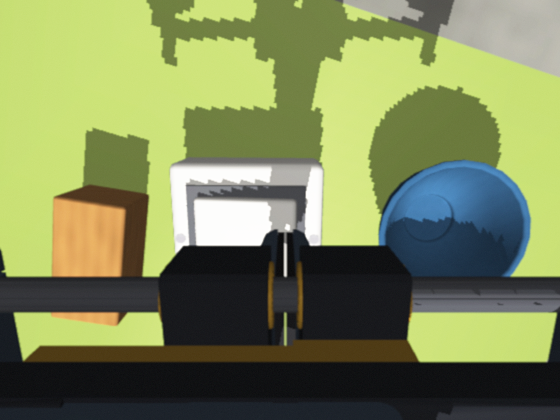

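The tip is over the raised half: tip at column 285, paddle columns 194–305. Pressing.

```bash
python3 -m creep '[{"dx":0,"dy":0,"dz":0.01,"yaw":0,"hand":0},{"dx":0,"dy":0,"dz":0.018,"yaw":0,"hand":0},{"dx":0,"dy":0,"dz":0.021,"yaw":0,"hand":0},{"dx":0,"dy":0,"dz":0.023,"yaw":0,"hand":0},{"dx":0,"dy":0,"dz":0.025,"yaw":0,"hand":0},{"dx":0,"dy":0,"dz":0.026,"yaw":0,"hand":0},{"dx":0,"dy":0,"dz":0.026,"yaw":0,"hand":0}]' 10
```

```text
time_s: 3.95
ee_pos: [516.5, 263.5, 43.8]
ee_rot: [179.8, -0.0, 107.0]
force: [2.2, -0.0, 5.9]
gripper_width: 0.1
```

```bash
python3 -m creep '[{"dx":0,"dy":0,"dz":0.001,"yaw":0,"hand":0},{"dx":0,"dy":0,"dz":0.002,"yaw":0,"hand":0},{"dx":0,"dy":0,"dz":0.002,"yaw":0,"hand":0}]' 10
```

```text
time_s: 4.25
ee_pos: [516.6, 263.5, 43.5]
ee_rot: [179.8, -0.0, 107.0]
force: [-0.2, -2.0, 15.4]
gripper_width: 0.5
```

```bash
python3 -m creep '[{"dx":0,"dy":0,"dz":-0.04,"yaw":0,"hand":0},{"dx":0,"dy":0,"dz":-0.09,"yaw":0,"hand":0},{"dx":-0.04,"dy":-0.018,"dz":-0.13,"yaw":4,"hand":0},{"dx":-0.08,"dy":-0.036,"dz":-0.17,"yaw":8,"hand":0},{"dx":-0.12,"dy":-0.054,"dz":-0.19,"yaw":12,"hand":0},{"dx":-0.16,"dy":-0.07,"dz":-0.19,"yaw":16,"hand":0},{"dx":-0.2,"dy":-0.087,"dz":-0.19,"yaw":20,"hand":0},{"dx":-0.24,"dy":-0.104,"dz":-0.19,"yaw":24,"hand":0},{"dx":-0.28,"dy":-0.122,"dz":-0.19,"yaw":29,"hand":0},{"dx":-0.323,"dy":-0.14,"dz":-0.19,"yaw":33,"hand":0}]' 10
python3 -m creep '[{"dx":0,"dy":0,"dz":0,"yaw":0,"hand":0},{"dx":0,"dy":0,"dz":0,"yaw":0,"hand":0}]' 10
python3 - <<'E'
from h import *
im,ci=save('wrist','w4.png'); s=state(); print(s['ee_pos'],s['force'])
for n,p in dict(main=(495,258,46),sc=(529.5,78,59),btn=(496,-32,77)).items(): print(n,proj(ci,p).round(0))
E
```

```text
time_s: 5.25
ee_pos: [474.5, -87.8, 230.4]
ee_rot: [-179.9, -0.0, 73.9]
force: [1.3, -0.5, 0.6]
gripper_width: 0.7
time_s: 5.45
ee_pos: [475.1, -87.1, 230.3]
ee_rot: [-179.9, -0.0, 73.9]
force: [-0.4, 0.7, 0.2]
gripper_width: 0.9
[475.39745272 -86.22690445 230.41272157] [-0.07468063  0.3084844  -0.05130497]
main [ 183. -257.]
sc [294. -16.]
btn [292. 129.]
```

View pics/w4.png

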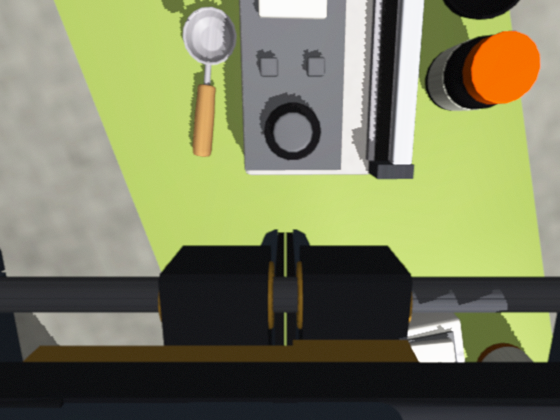

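The button is at about (292,131) and matches the prediction. The keys are at (268,66) and (315,66), and the paddle is cut off at the top. I'll work out the sealer pose.

```bash
python3 - <<'E'
from h import *
im=cv2.imread('pics/w4.png')[:,:,::-1].copy(); ci=camera_info('wrist')
g=cv2.cvtColor(im,cv2.COLOR_RGB2GRAY)
m=(g[95:168,255:330]<40).astype(np.uint8)
c=max(cv2.findContours(m,cv2.RETR_EXTERNAL,cv2.CHAIN_APPROX_NONE)[0],key=cv2.contourArea)
e=cv2.fitEllipse(c); uv=np.add(e[0],(255,95)); print('collar',uv,e[1:]); B=ray(ci,uv,67); print(B)
cs=cv2.findContours(m,cv2.RETR_CCOMP,cv2.CHAIN_APPROX_NONE)[0]
for q in cs:
  if 300<cv2.contourArea(q)<cv2.contourArea(c)*.9: e=cv2.fitEllipse(q); uv=np.add(e[0],(255,95)); print('top',uv,e[1:],ray(ci,uv,77))
k=(ray(ci,(268,66),65)+ray(ci,(315.5,66),65))/2; print('keymid',k, 'keyvec',ray(ci,(315.5,66),65)-ray(ci,(268,66),65))
# left panel edge at z55
P=ray(ci,(241.5,20),55);Q=ray(ci,(246,165),55); d=P-Q; print('yaw edge',np.degrees(np.arctan2(-d[0],d[1])))
E
```

```text
collar [291.86696625 130.49104691] ((54.177398681640625, 55.6055908203125), 3.5877716541290283)
[495.97716449 -32.46131113  67.        ]
top [292.51582336 132.00322723] ((41.100669860839844, 41.986656188964844), 0.8513186573982239) [496.09648761 -33.45950549  77.        ]
keymid [510.21221433  18.3784651   65.        ] keyvec [ 38.28860647 -10.97174075   0.        ]
yaw edge -15.646785367465357
```

```bash
python3 -m creep '[{"dx":0.045,"dy":-0.005,"dz":0,"yaw":0,"hand":0},{"dx":0.09,"dy":-0.01,"dz":0,"yaw":0,"hand":0},{"dx":0.135,"dy":-0.015,"dz":0,"yaw":0,"hand":0},{"dx":0.173,"dy":-0.0176,"dz":0.01,"yaw":0,"hand":0},{"dx":0.173,"dy":-0.0176,"dz":0.05,"yaw":0,"hand":0},{"dx":0.173,"dy":-0.0176,"dz":0.09,"yaw":0,"hand":0},{"dx":0.173,"dy":-0.0176,"dz":0.12,"yaw":0,"hand":0},{"dx":0.173,"dy":-0.0176,"dz":0.14,"yaw":0,"hand":0},{"dx":0.173,"dy":-0.0176,"dz":0.145,"yaw":0,"hand":0},{"dx":0.173,"dy":-0.0176,"dz":0.145,"yaw":0,"hand":0}]' 10
python3 - <<'E'
from h import *
im,ci=save('wrist','w5.png'); s=state(); print(s['ee_pos'],s['force'])
im,ci=save('top','top1.png'); cv2.imwrite('pics/top1c.png',cv2.resize(im[180:270,150:310,::-1],None,fx=4,fy=4,interpolation=cv2.INTER_CUBIC))
E
```

```text
time_s: 6.5
ee_pos: [506.1, 85.6, 85.5]
ee_rot: [-179.9, 0.0, 74.1]
force: [0.7, -0.7, -0.0]
gripper_width: 0.5
[506.95153252  85.46828102  86.41105229] [-0.62932716 -0.52057054 -0.06329655]
```

View pics/w5.png

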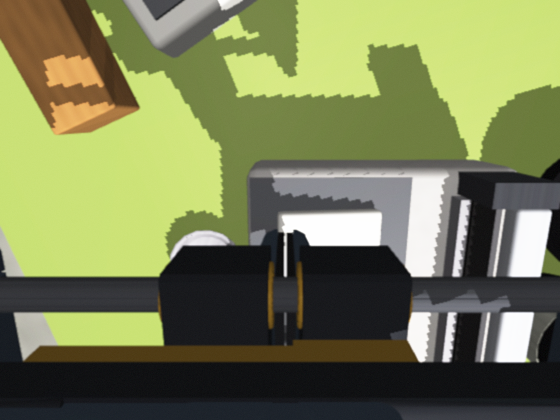

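Paddle columns are 280–382 and the tip is at column 286, about 25 mm from the pivot. I'll shift 3 mm inward and press.

```bash
python3 -m creep '[{"dx":0,"dy":0.003,"dz":0.006,"yaw":0,"hand":0},{"dx":0,"dy":0.003,"dz":0.012,"yaw":0,"hand":0},{"dx":0,"dy":0.003,"dz":0.016,"yaw":0,"hand":0},{"dx":0,"dy":0.003,"dz":0.019,"yaw":0,"hand":0},{"dx":0,"dy":0.003,"dz":0.021,"yaw":0,"hand":0},{"dx":0,"dy":0.003,"dz":0.023,"yaw":0,"hand":0},{"dx":0,"dy":0.003,"dz":0.024,"yaw":0,"hand":0},{"dx":0,"dy":0.003,"dz":0.024,"yaw":0,"hand":0}]' 10
```

```text
time_s: 7.4
ee_pos: [508.3, 83.8, 62.8]
ee_rot: [-179.9, 0.0, 74.0]
force: [-5.8, 1.4, 10.1]
gripper_width: 0.4
```

```bash
python3 -m creep '[{"dx":0,"dy":0,"dz":0.001,"yaw":0,"hand":0},{"dx":0,"dy":0,"dz":0.002,"yaw":0,"hand":0},{"dx":0,"dy":0,"dz":0.002,"yaw":0,"hand":0}]' 10
```

```text
time_s: 7.7
ee_pos: [508.3, 83.8, 62.6]
ee_rot: [-179.9, 0.0, 74.0]
force: [-9.9, 0.9, 23.0]
gripper_width: 0.5
```

```bash
python3 -m creep '[{"dx":0,"dy":0,"dz":-0.03,"yaw":0,"hand":0},{"dx":0,"dy":0,"dz":-0.07,"yaw":0,"hand":0},{"dx":-0.02,"dy":0.004,"dz":-0.11,"yaw":0,"hand":0},{"dx":-0.05,"dy":0.009,"dz":-0.14,"yaw":0,"hand":0},{"dx":-0.085,"dy":0.015,"dz":-0.14,"yaw":0,"hand":0},{"dx":-0.116,"dy":0.02,"dz":-0.14,"yaw":0,"hand":0},{"dx":-0.116,"dy":0.02,"dz":-0.14,"yaw":0,"hand":0},{"dx":-0.116,"dy":0.02,"dz":-0.14,"yaw":0,"hand":0}]' 10
python3 - <<'E'
from h import *
im,ci=save('wrist','w6.png'); s=state(); print(s['ee_pos'],s['force'])
E
```

```text
time_s: 8.5
ee_pos: [496.9, -33.7, 199.8]
ee_rot: [180.0, -0.0, 73.9]
force: [0.9, 0.5, -0.9]
gripper_width: 0.6
[496.9861037  -33.13877348 199.78839929] [0.48936918 0.58020693 0.03103343]
```

View pics/w6.png

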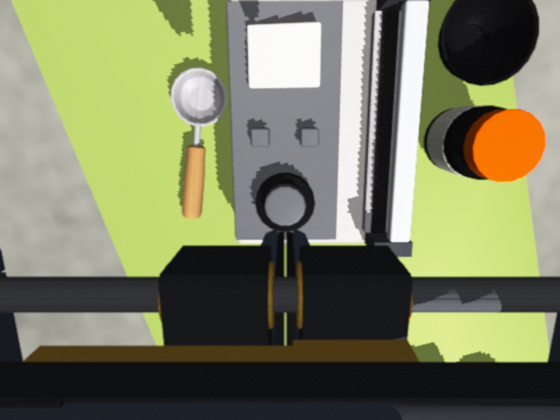

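The button at (285,203) is in line with the tip column, and the sealer paddle is at (285,55). Pressing the button and rising again.

```bash
python3 -m creep '[{"dx":0,"dy":0,"dz":0.04,"yaw":0,"hand":0},{"dx":0,"dy":0,"dz":0.08,"yaw":0,"hand":0},{"dx":0,"dy":0,"dz":0.105,"yaw":0,"hand":0},{"dx":0,"dy":0,"dz":0.118,"yaw":0,"hand":0},{"dx":0,"dy":0,"dz":0.123,"yaw":0,"hand":0},{"dx":0,"dy":0,"dz":0.126,"yaw":0,"hand":0},{"dx":0,"dy":0,"dz":0.129,"yaw":0,"hand":0},{"dx":0,"dy":0,"dz":0.131,"yaw":0,"hand":0},{"dx":0,"dy":0,"dz":0.131,"yaw":0,"hand":0},{"dx":0,"dy":0,"dz":0.131,"yaw":0,"hand":0}]' 10
```

```text
time_s: 9.55
ee_pos: [497.1, -32.7, 71.2]
ee_rot: [179.9, -0.1, 74.0]
force: [-5.6, 2.0, 13.9]
gripper_width: 0.2
```

```bash
python3 -m creep '[{"dx":0,"dy":0,"dz":-0.02,"yaw":0,"hand":0},{"dx":0,"dy":0,"dz":-0.06,"yaw":0,"hand":0},{"dx":0,"dy":0,"dz":-0.11,"yaw":0,"hand":0},{"dx":0,"dy":-0.03,"dz":-0.16,"yaw":0,"hand":0},{"dx":0,"dy":-0.07,"dz":-0.19,"yaw":0,"hand":0},{"dx":0,"dy":-0.1,"dz":-0.19,"yaw":0,"hand":0},{"dx":0,"dy":-0.1,"dz":-0.19,"yaw":0,"hand":0},{"dx":0,"dy":-0.1,"dz":-0.19,"yaw":0,"hand":0}]' 10
python3 - <<'E'
from h import *
im,ci=save('scene','s1.png'); s=state(); print(s['ee_pos'],s['force'])
a=cv2.imread('pics/scene0.png')
f=lambda i:cv2.resize(i[145:265,220:420],None,fx=3.9,fy=2.45*1,interpolation=cv2.INTER_CUBIC)
cv2.imwrite('pics/cmp.png',np.vstack([f(a),f(im[:,:,::-1])]))
E
```

```text
time_s: 10.35
ee_pos: [401.2, -5.8, 259.9]
ee_rot: [179.8, -0.0, 74.1]
force: [-0.5, 0.9, 0.4]
gripper_width: 0.5
[401.57857505  -5.98836202 259.36213048] [ 0.01665649 -0.2947089  -0.67618432]
```

View pics/cmp.png

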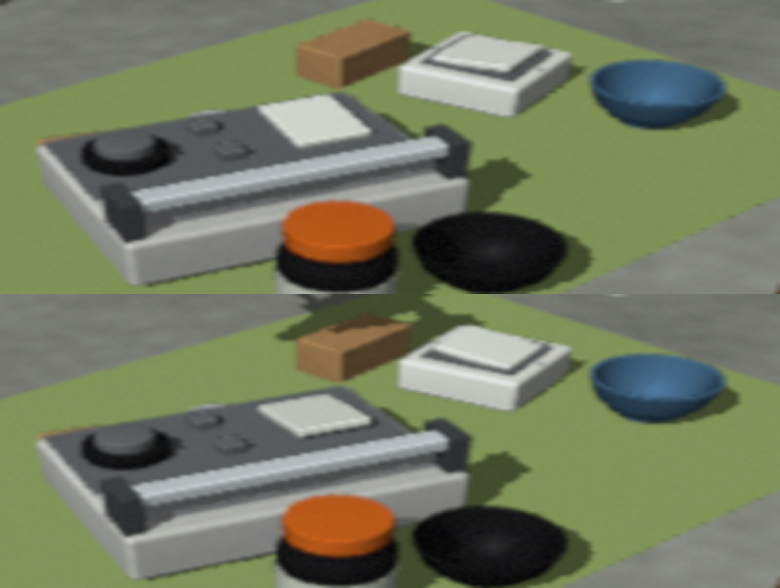

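The before/after comparison shows both paddles tilted over: the main one at about (490,345) and the sealer's at about (315,413), with its far end raised. The button at (125,440) is up and nothing has shifted. Handing in.

```bash
python3 -c "
from workcell import workorder
print(workorder.job_done())"
```

```text
the job is handed in; nothing more can be done
None
```

The sachet sealer is started up and the job is handed in. I pressed the mains paddle, then the sealer's paddle, then the start button, in that order and all within about 10.4 s. No verdict is reported, so the results below are my own checks.

| Control | Tip height at full press | Force |
|---|---|---|
| Mains paddle | 43.5 mm | 15 N |
| Sealer paddle | 62.6 mm | 23 N |
| Start button | 71.2 mm | 14 N |

- **Presses:** Each control stopped moving at about the height expected for fully on or fully down.
- **Final picture:** The scene camera shows both paddles tilted over and the start button back up. The square keys look unchanged, and the carton, both bowls and the tall jar stand where they were. The arm is clear at 260 mm height.
- **Not checked:** I did not look again at the lamp switch, short jar, wash bottle or spoon at the end. The only moves below about 170 mm were straight down over the three controls and back up.
- **Refused command:** One move was refused because it left out a value, and it moved nothing.

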